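# Free the keyed tamping rod from its holder and stand it in the beaker

### The job

The tamping rod with the plain round handle is locked in its upright holder by a cross pin under a keyed insert whose angle nobody knows. Feel for the angle at which it comes free - turn it, try it with a gentle pull, never wrench it - then draw it straight up out of the holder and lower it, tip first and without dropping it, into the glass beaker, where it is left leaning. Leave the bar-handled rod and everything else on the bench as they are, and keep the beaker standing.

Things in the scene. Friction and masses are not known exactly. Their poses are not given: they have to be found in the camera images.
- key_stand: holder of the keyed rod: upright aluminium tube, 62 mm across (67 mm at its bands), bolted to the bench on a dark 96 x 96 x 10 mm base plate. Origin on the bench on the tube's axis, z up. Looks the same as the other holder; only the rod in it tells which it is. A guide bush inside (bore 15 mm, from 12 to 38 mm above the bench) keeps the rod's tip centred
- key_mouth (a point): centre of the holder's open mouth, 52 mm wide, at its top rim 106 mm above the bench
- key_insert (a point): middle of the keyed steel insert that is fixed inside the holder, 72 to 80 mm above the bench: an 18 mm square centre hole with a cross slot 13 mm wide through it. The slot's direction is random, does not follow the holder's yaw and is not measured (this point's axes do not show it); the insert itself does not turn
- key_rod_grip (a point): middle of the plain round black handle (25 to 27 mm across, slightly waisted, no marks) of the keyed rod, on its axis 140 mm above its tip; z along the rod, up. The rod is 169 mm long, 60 to 130 g: handle 115 to 169 mm above the tip, a 22 mm collar at 108 to 116 mm, then an 11 mm steel shaft. At the start it stands upright, tip on the holder's floor 12 mm above the bench, and turns freely
- key_rod_pin (a point): centre of the round cross pin through the shaft, 53 mm above the tip: 7 mm thick, 34 mm over its ends, along this point's x. From its rest the rod rises 3.5 mm until the pin meets the insert; it passes only with the pin in the slot, within 0.17 rad either way, once in every half turn. It starts at least 0.4 rad off, nearest either way round. Lifted 20 mm it is free; after 94 mm the tip is out
- key_rod_tip (a point): lower end of the keyed rod, on its axis; z along the rod, up to the handle
- key_rod: the keyed rod as a whole; origin at its tip, z along the rod towards the handle
- plain_stand: a second holder of the same shape and size, in which the bar-handled rod stands; bolted down. Origin on the bench on its axis
- bar_rod: a rod of the same length with a T-shaped black bar handle (64 x 20 x 18 mm); stands loose in the other holder, its top 178 to 182 mm above the bench, and is to be left there. Origin at its tip
- beaker: glass beaker, 74 mm across, 87 mm high, 0.3 kg, open at the top, inside 56 mm wide at the least, floor 3 mm thick; loose on the bench. Origin in the middle of its underside, z up. The rod set in it tip first stays leaning on the rim
- cotton_roll: roll of cotton tape, 63 mm across, 35 mm high, to be left alone; origin under its centre
- timer: dial timer with a beige case, 48 x 64 x 50 mm, to be left alone; origin under its centre
- mug: green and cream mug, 99 mm high, 86 mm across without the handle, to be left alone; origin under its middle
- syringe: dosing syringe lying on the bench, 134 mm long, 22 mm high, to be left alone
- insert_a: small glass bulb on a foot, 22 mm across, 61 mm high, to be left alone
- insert_b: small glass bulb on a foot, 22 mm across, 56 mm high, to be left alone
- plug_a: small plug, 24 mm across, 22 mm high, to be left alone
- tweezers: steel tweezers lying flat, 124 mm long, to be left alone
There are look-alikes about, which are no part of the job. Leave any pink or turquoise look-alike of the beaker alone.

How it is judged:
On the way, in this order (a step that is already met when the one before it is completed fails the run):
1. the keyed rod has been drawn out of its holder, its tip above the holder's rim (z of key_rod_tip in the frame of key_stand above 0.106 m and angle between key_rod's own z axis and vertical below 0.6 rad), for 0.1 s.
2. the rod, still in the grip, has its tip near the floor of the beaker (less than 35 mm up), not dropped in (horizontal distance between key_rod_tip and beaker below 0.04 m and z of key_rod_tip in the frame of beaker below 0.035 m and contact force between the fingers and key_rod above 0.5 N), for 0.05 s.
At the end, for the whole second after the job is handed in: The keyed rod rests in the beaker, tip down (tip within 40 mm of the beaker's axis and less than 25 mm above its underside, rod tilted less than 0.9 rad), at rest and released; the beaker stands upright on the bench; the bar-handled rod is still in its holder (horizontal distance between key_rod_tip and beaker below 0.04 m and z of key_rod_tip in the frame of beaker between -0.005 and 0.025 m and angle between key_rod's own z axis and vertical below 0.9 rad and linear speed of key_rod below 0.03 m/s and angle between beaker's own z axis and vertical below 0.1 rad and height (world z) of beaker below 0.01 m and linear speed of beaker below 0.02 m/s and z of bar_rod in the frame of plain_stand below 0.03 m); the robot touches nothing.
It fails at once if the keyed rod is forced against its holder with more than 45 N (contact force between key_rod and key_stand above 45 N).
It fails at once if the beaker is tipped more than 0.4 rad (angle between beaker's own z axis and vertical above 0.4 rad).
It fails at once if the bar-handled rod is pulled up by more than 30 mm (z of bar_rod in the frame of plain_stand above 0.042 m).
It fails at once if a bystander is moved by more than 40 mm (distance of any of cotton_roll, timer, mug, syringe, insert_a, insert_b, plug_a, tweezers from where it was at the start of the episode above 0.04 m).
It also fails if it takes over 72 s, if anything falls off the work surface, if the arm or the gripper's body presses on something with over 40 N, if the wrist force passes 120 N, or if a joint passes its speed limit or range.

### The arm

A 6-joint arm with a two-finger parallel gripper is mounted at the origin on a cart in front of the work surface, level with it; the furniture and walls round the work are solid. World frame = base frame: x ahead of the robot, y to its left, z up, the work surface at z = 0. Lengths are in m, angles in rad, forces in N, time in s.
With the tool pointing down it reaches from about 0.325 to 0.85 m from the base axis. Payload 4.4 kg.
Tool frame: the origin (TCP) lies at the centre of the arm's flange, where the gripper is bolted on; the fingertips stand 199 mm ahead of it and the grasp point (between the pads) lies 180 mm ahead of it; z points along the fingers, y is the line along which they close (so a half turn about z gives the same grasp; the last joint's range is limited). The gripper opens to 94 mm and grips with 3 to 60 N. Pads are 16 mm wide; open, the fingers measure 119 mm over their backs; the gripper's body (75 mm by 177 mm) begins 78 mm behind the grasp point.
Start: joints at [0.976, 0.207, 1.542, -0, 1.393, -0.15], TCP at [0.247, 0.519, 0.405] pointing down, gripper open.
Joint ranges: [-2.73, 2.73], [-0.86, 2.22], [0.23, 2.46], [-1.11, 4.25], [0.08, 2.63], [-2.82, 2.82]. Speed limits (rad/s): [2.79, 2.79, 3.14, 3.14, 3.14, 3.14].

### API

Orientations are given as a unit quaternion [x, y, z, w].
In Python, from cell import sensors, cams, order, spot_in, regions_of, mark_of gives the robot as it stands.
- The arm moves only by the tool drive_tool, never from a script. Its argument "plan" is a list of rows, each an object with "travel": the shift along the tool's x, y, z in units of 25 mm (1.0 is 25 mm), a list of three; "turn": the turn about the tool's z in units of 8 degrees (1.0 is 8 degrees); "gripper": the finger opening in mm, from 0 to 94. In form: [{"travel": [dx, dy, dz], "turn": turn, "gripper": gripper}, ...]. A call has exactly 5 rows; each row is the pose to reach, as a shift and turn from the pose commanded when the call began, along the tool's axes at that moment; what a row does not reach only later rows make up. A row lasts 1/8 s, in which the tool goes at most 62.5 mm and 10.7 degrees, less where a joint would pass 70% of its speed; a pose out of reach is approached as far as the arm can. A call with a gripper value outside its range is refused whole. The fingers move at their own pace and stop on an object; "force" is the grip in N (left out, the last holds). Time passes only in rows, so rows that repeat a pose let the fingers close, or fill a call up. It gives the time, the measured TCP pose, the force, the opening and the grip force at its end, in the units of the state.
- sensors.get_state(): the state, without advancing time (a new reading comes with each control period).
- cams.camera(name): name is "scene" or "top"; returns a dict with "color" (400x640x3 uint8, red, green, blue), "depth" (400x640 float32, m along the optical axis (not along the pixel's ray), 0 where there is no reading), "camera_matrix" (3x3 intrinsics, pixels), "R" (3x3) and "t" (3): a world point X has camera coordinates R X + t. Camera axes: x right, y down, z forward; pixel columns grow to the right and rows downward; lengths in m; the calibration is good to about 2 mm. A picture is of the moment at which its call begins.
- order.hand_in(): hands the job in; it is judged then, once.
Trained networks look in a picture, given as the dict that the camera call returned (one of the last four; its "shot" number tells which), for a name from the list of things; names that differ only in an ending like _2 or _b are one class to them, and where a whole thing is asked for, a point or a joint stands for the part that bears it (a point fixed in the world has none). Each returns a list of dicts, best first, with "p" (0 to 1); they miss things now and then, are a little off and sometimes report something else, mostly with a low value. They report only what shows in the picture. A call takes as long as a camera call. They do not tell look-alikes from the thing itself.
- spot_in(name, picture): "rect" ([left, top, width, height] in pixels, round what is visible of it).
- regions_of(name, picture): "mask" (400x640 bool, what is visible of it) and "rect" ([left, top, width, height] in pixels, round what is visible of it).
- mark_of(name, picture): "position" ([column, row] in pixels: a listed point, or the origin of a listed thing).
The state is a dict: "time": time; "q": joint angles; "qvel": joint speeds; "joint_efforts": joint torques, N m; "ee_pos": TCP position; "tool_rot": TCP orientation; "wrist_force": force on the tool from outside, world axes, zero at the start; "ft_torque": the same for the moment, N m; "width": opening from 0.0 (shut) to 1.0 (fully open); "grasp_force": force on a finger pad.
Only numpy, scipy, OpenCV 4.12 (cv2) and the standard library are available. Lean on these libraries where they do the work, as an engineer would, in place of code of your own. Each camera call takes 0.05 s, during which the arm holds its last target. There are 200 camera calls.

## Working session

There is one attempt and no reset: what is moved stays moved. The work goes in short steps, Python scripts to look and compute and a tool call to move; the robot and the scene stay as the last step left them, time stands still between calls to the robot, and variables do not carry over. Pictures are saved under pics/ and viewed, at most 10 in all, crops included, and the job is handed in when it is done.

Besides the shell and the picture viewer there is one more tool, called after "Emit:" by a JSON object that holds its "method" and its "body". drive_tool: Moves the arm, as the interface text tells. Its arguments: {"type":"object","properties":{"plan":{"type":"array"},"force":{"type":"number"}},"required":["plan"]}

```bash
mkdir -p pics; ls; cat > h.py <<'E'
import numpy as np,cv2
from cell import sensors,cams,order,spot_in,regions_of,mark_of
def ray(P,px):
    K,R,t=P["camera_matrix"],np.array(P["R"]),np.array(P["t"])
    d=R.T@np.linalg.inv(K)@np.array([px[0],px[1],1.0]); return -R.T@t,d
def atz(P,px,z):
    o,d=ray(P,px); return o+d*(z-o[2])/d[2]
def cloud(P,mask):
    v,u=np.nonzero(mask&(P["depth"]>0)); z=P["depth"][v,u]
    c=np.linalg.inv(P["camera_matrix"])@np.vstack([u*z,v*z,z])
    return (np.array(P["R"]).T@(c-np.array(P["t"])[:,None])).T
def save(P,n,crop=None,s=1):
    im=P["color"][...,::-1]
    if crop: l,t,w,h=crop; im=im[t:t+h,l:l+w]
    cv2.imwrite("pics/"+n,cv2.resize(im,None,fx=s,fy=s,interpolation=cv2.INTER_CUBIC))
E
cat > a.py <<'E'
from h import *
for c in ("scene","top"):
    P=cams.camera(c); save(P,c+"1.png")
    print(c,np.round(-np.array(P["R"]).T@P["t"],3))
    for n in ("key_rod_grip","key_mouth","key_rod","plain_stand","bar_rod","beaker"):
        for m in regions_of(n,P)[:3]:
            q=cloud(P,m["mask"]); 
            print(n,"reg",round(m["p"],2),m["rect"],np.round(np.median(q,0),3) if len(q) else "", np.round(np.percentile(q,98,axis=0),3) if len(q) else "")
        for m in mark_of(n,P)[:3]: print(n,"mark",round(m["p"],2),np.round(m["position"],1))
s=sensors.get_state(); print(s)
E
python3 a.py
```

```text
pics
scene [-0.122 -0.471  0.506]
key_rod_grip reg 0.98 [340.8, 179.3, 14.7, 38.9] [ 0.52  -0.073  0.149] [ 0.535 -0.059  0.18 ]
key_rod_grip reg 0.52 [316.3, 298.8, 13.7, 16.2] [ 0.36  -0.135  0.011] [ 0.37  -0.124  0.022]
key_rod_grip reg 0.29 [333.6, 275.7, 11.3, 31.7] [ 0.399 -0.141  0.043] [ 0.407 -0.132  0.077]
key_rod_grip mark 0.7 [349.3 190.1]
key_mouth reg 0.68 [313.0, 208.5, 60.0, 65.5] [ 0.504 -0.084  0.04 ] [ 0.561 -0.03   0.106]
key_mouth reg 0.45 [374.3, 243.9, 41.6, 58.4] [ 0.464 -0.215  0.059] [ 0.515 -0.174  0.086]
key_mouth mark 0.97 [343.7 211.2]
key_mouth mark 0.33 [348.5 192.5]
key_rod reg 0.69 [339.2, 175.2, 19.0, 42.7] [ 0.521 -0.073  0.147] [0.827 0.141 0.18 ]
key_rod reg 0.25 [180.4, 238.3, 52.0, 13.5] [0.381 0.199 0.006] [0.397 0.251 0.009]
plain_stand reg 0.96 [206.3, 181.8, 52.8, 57.2] [0.467 0.194 0.043] [0.532 0.244 0.106]
plain_stand reg 0.71 [267.3, 177.7, 26.1, 19.3] [0.681 0.235 0.028] [0.709 0.272 0.05 ]
plain_stand reg 0.39 [241.1, 243.1, 35.3, 34.7] [0.396 0.051 0.014] [0.428 0.125 0.021]
plain_stand mark 0.97 [231.9 227.6]
bar_rod reg 0.82 [210.
[... 1578 characters left out ...]
: 1.3, 'q': array([ 9.75501508e-01,  2.06580173e-01,  1.54149380e+00, -9.78991747e-06,
        1.39350415e+00, -1.50495009e-01]), 'qvel': array([-1.35277141e-03,  5.01454106e-04, -1.33751077e-05,  4.92988572e-05,
        9.11889253e-04,  1.16331985e-03]), 'joint_efforts': array([-5.37579635e-04, -3.70883667e+01, -2.81755579e+01,  6.96800184e-02,
        2.73778243e-02, -4.20504421e-05]), 'ee_pos': array([0.24741943, 0.51904817, 0.40466089]), 'tool_rot': array([2.20570212e-01, 9.75371099e-01, 5.00863280e-06, 7.13316060e-06]), 'wrist_force': array([0.44135431, 0.92216605, 0.0674092 ]), 'ft_torque': array([-0.01852897, -0.01035974, -0.04075077]), 'grasp_force': 0.0, 'width': 1.0025360764193323}
```

```bash
python3 - <<'E'
import cv2,numpy as np
a=cv2.imread("pics/scene1.png")[130:360,150:450];b=cv2.imread("pics/top1.png")[130:310,180:440]
cv2.imwrite("pics/sc.png",cv2.resize(a,None,fx=2.6,fy=2.6)); cv2.imwrite("pics/tc.png",cv2.resize(b,None,fx=3,fy=3))
E
```

```text
(no output)
```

View pics/sc.png

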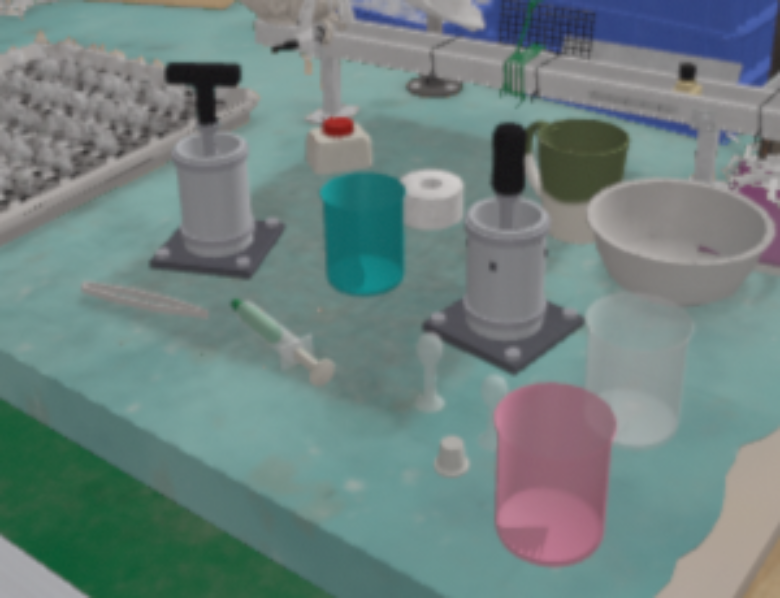

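View pics/tc.png

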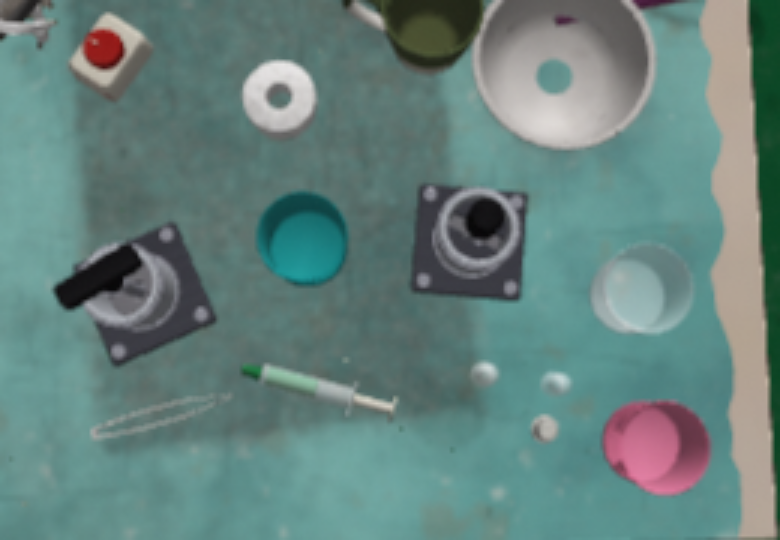

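The lookalikes for the rod are the bar-handled one (scene 228,165) and the plain round handle (346,195), so I choose the round one. The beakers are turquoise (290,220), pink (363,310) and clear (397,270), so I choose the clear one. The crops above confirm both choices.

```bash
cat > b.py <<'E'
from h import *
from scipy.optimize import least_squares
def circ(xy,r=None):
    f=lambda p:np.hypot(*(xy-p[:2]).T)-(r or p[2])
    return least_squares(f,[*xy.mean(0),r or .03][:2 if r else 3],loss="soft_l1",f_scale=.002).x
for c in ("top","scene"):
    P=cams.camera(c); q=cloud(P,np.ones((400,640),bool))
    w=lambda ctr,r,z0,z1:q[(np.hypot(q[:,0]-ctr[0],q[:,1]-ctr[1])<r)&(q[:,2]>z0)&(q[:,2]<z1)]
    h=w((.523,-.067),.03,.172,.19); print(c,"handletop",len(h),h.mean(0).round(4),h.min(0).round(3),h.max(0).round(3))
    h=w((.523,-.067),.05,.102,.111); print("rim",len(h),circ(h[:,:2]).round(4))
    h=w((.473,-.214),.06,.078,.095); print("beaker rim",len(h),h.min(0).round(3),h.max(0).round(3),circ(h[:,:2]).round(4),circ(h[:,:2],.036).round(4))
    h=w((.473,-.214),.07,.02,.06); print("wall",len(h),h.mean(0).round(3))
    if c=="top":
        k=[m for m in regions_of("key_rod_grip",P)][:1]
        for m in k: l,t,a,b=m["rect"]; print("grip px->",atz(P,(l+a/2,t+b/2),.18))
        for m in regions_of("beaker",P):
            l,t,a,b=m["rect"]
            if 370<l and t<230: print("rect",m["rect"])
        for m in mark_of("beaker",P): print(m["p"],atz(P,m["position"],0).round(4))
E
python3 b.py
```

```text
top handletop 94 [ 0.5281 -0.066   0.1767] [ 0.517 -0.077  0.172] [ 0.539 -0.055  0.182]
rim 138 [ 0.5284 -0.0667  0.0283]
beaker rim 161 [ 0.445 -0.241  0.078] [ 0.515 -0.169  0.087] [ 0.4804 -0.2048  0.0348] [ 0.4804 -0.2046]
wall 196 [ 0.481 -0.209  0.041]
grip px-> [0.4851603  0.20876715 0.18      ]
0.91 [0.5262 0.0742 0.    ]
0.78 [ 0.4929 -0.1927  0.    ]
0.76 [ 0.3577 -0.2158  0.    ]
0.27 [ 0.5406 -0.0731  0.    ]
scene handletop 89 [ 0.5235 -0.0715  0.1768] [ 0.514 -0.082  0.172] [ 0.536 -0.057  0.181]
rim 184 [ 0.5267 -0.0694  0.028 ]
beaker rim 354 [ 0.444 -0.243  0.078] [ 0.517 -0.17   0.088] [ 0.4796 -0.207   0.0346] [ 0.4794 -0.207 ]
wall 818 [ 0.469 -0.214  0.045]
```

Emit:
{"method": "drive_tool", "body": {"plan": [{"travel": [0,0,-1.5],"turn": 0,"gripper": 80},{"travel": [0,0,-3],"turn": 0,"gripper": 80},{"travel": [-1,-2,-4],"turn": 0,"gripper": 80},{"travel": [-2,-4,-4],"turn": 0,"gripper": 80},{"travel": [-3,-6,-4],"turn": 0,"gripper": 80}]}}

```text
time: 2.17
ee_pos: [0.2504, 0.3499, 0.5052]
tool_rot: [0.22, 0.975, 0.001, 0.001]
wrist_force: [0.7, -0.5, -0.1]
width: 0.849
grasp_force: 0.0
```

Emit:
{"method": "drive_tool", "body": {"plan": [{"travel": [-1.8,-1.1,0],"turn": 0,"gripper": 70},{"travel": [-3.6,-2.2,0],"turn": 0,"gripper": 70},{"travel": [-5.4,-3.3,0],"turn": 0,"gripper": 70},{"travel": [-7.2,-4.3,0],"turn": 0,"gripper": 70},{"travel": [-8.6,-5.2,0],"turn": 0,"gripper": 70}]}}

```text
time: 2.8
ee_pos: [0.3894, 0.1398, 0.5049]
tool_rot: [0.221, 0.975, 0.0, 0.0]
wrist_force: [0.9, 0.1, 0.3]
width: 0.742
grasp_force: 0.0
```

Emit:
{"method": "drive_tool", "body": {"plan": [{"travel": [-2.2,-1.3,0],"turn": 0,"gripper": 70},{"travel": [-4.4,-2.6,0],"turn": 0,"gripper": 70},{"travel": [-6.6,-3.9,0],"turn": 0,"gripper": 70},{"travel": [-8.6,-5.15,0],"turn": 0,"gripper": 70},{"travel": [-8.6,-5.15,0],"turn": 0,"gripper": 70}]}}

```text
time: 3.42
ee_pos: [0.5288, -0.0707, 0.5035]
tool_rot: [0.223, 0.975, -0.0, -0.001]
wrist_force: [-0.5, 0.1, -0.1]
width: 0.747
grasp_force: 0.0
```

```bash
python3 -c "
from h import *
s=sensors.get_state();print(s['q'].round(3),s['ee_pos'],s['tool_rot'].round(4),s['wrist_force'],s['width'])"
```

```text
[-2.950e-01  5.800e-02  1.506e+00 -1.000e-03  1.579e+00 -1.416e+00] [ 0.52881461 -0.07070098  0.50351645] [ 2.231e-01  9.748e-01 -3.000e-04 -7.000e-04] [-0.52128039  0.08224789 -0.11965931] 0.7470420700368683
```

Emit:
{"method": "drive_tool", "body": {"plan": [{"travel": [0,0,1],"turn": 0,"gripper": 70},{"travel": [0,0,2],"turn": 0,"gripper": 70},{"travel": [0,0,3],"turn": 0,"gripper": 70},{"travel": [0,0,4],"turn": 0,"gripper": 70},{"travel": [0,0,4],"turn": 0,"gripper": 70}]}}

```text
time: 4.05
ee_pos: [0.5262, -0.066, 0.4026]
tool_rot: [0.22, 0.975, 0.0, -0.003]
wrist_force: [-0.0, 0.8, 0.5]
width: 0.747
grasp_force: 0.0
```

```bash
python3 - <<'E'
from h import *
P=cams.camera("scene"); save(P,"c1.png",(280,100,140,140),4)
s=sensors.get_state();print(s['ee_pos'],s['tool_rot'].round(4))
E
```

```text
[ 0.52687966 -0.06631005  0.4043516 ] [ 2.201e-01  9.755e-01  2.000e-04 -9.000e-04]
```

View pics/c1.png

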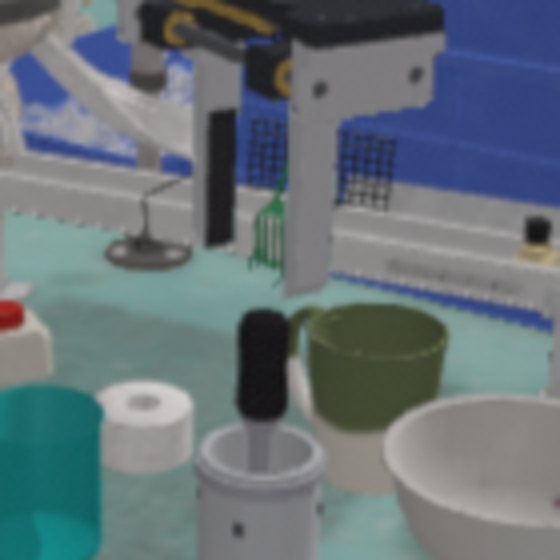

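The handle (crop 263,360) sits centred under the finger gap (about 260,265), so I can lower and close gently.

Emit:
{"method": "drive_tool", "body": {"plan": [{"travel": [0,0,1],"turn": 0,"gripper": 70},{"travel": [0,0,2],"turn": 0,"gripper": 70},{"travel": [0,0,2.9],"turn": 0,"gripper": 70},{"travel": [0,0,2.9],"turn": 0,"gripper": 50},{"travel": [0,0,2.9],"turn": 0,"gripper": 35}], "force": 10}}

```text
time: 4.72
ee_pos: [0.5281, -0.0672, 0.3341]
tool_rot: [0.22, 0.975, -0.0, 0.002]
wrist_force: [-0.4, 0.6, 0.1]
width: 0.569
grasp_force: 0.0
```

Emit:
{"method": "drive_tool", "body": {"plan": [{"travel": [0,0,0],"turn": 0,"gripper": 20},{"travel": [0,0,0],"turn": 0,"gripper": 10},{"travel": [0,0,0],"turn": 0,"gripper": 10},{"travel": [0,0,0],"turn": 0,"gripper": 10},{"travel": [0,0,0],"turn": 0,"gripper": 10}], "force": 10}}

```text
time: 5.35
ee_pos: [0.5276, -0.0674, 0.3327]
tool_rot: [0.221, 0.975, -0.0, 0.0]
wrist_force: [0.2, -0.6, 3.5]
width: 0.282
grasp_force: 10.0
```

Emit:
{"method": "drive_tool", "body": {"plan": [{"travel": [0,0,0],"turn": 1.2,"gripper": 10},{"travel": [0,0,0],"turn": 2.4,"gripper": 10},{"travel": [0,0,0],"turn": 3.6,"gripper": 10},{"travel": [0,0,-0.2],"turn": 3.6,"gripper": 10},{"travel": [0,0,-0.2],"turn": 3.6,"gripper": 10}], "force": 12}}

```text
time: 5.98
ee_pos: [0.527, -0.0671, 0.3365]
tool_rot: [0.455, 0.89, -0.0, -0.001]
wrist_force: [-0.5, -0.5, -1.9]
width: 0.279
grasp_force: 12.0
```

Emit:
{"method": "drive_tool", "body": {"plan": [{"travel": [0,0,0],"turn": 0,"gripper": 10},{"travel": [0,0,-0.06],"turn": 0,"gripper": 10},{"travel": [0,0,-0.12],"turn": 0,"gripper": 10},{"travel": [0,0,-0.12],"turn": 0,"gripper": 10},{"travel": [0,0,-0.12],"turn": 0,"gripper": 10}]}}

```text
time: 6.6
ee_pos: [0.5266, -0.0668, 0.3383]
tool_rot: [0.456, 0.89, -0.0, -0.002]
wrist_force: [1.6, 1.2, -17.6]
width: 0.277
grasp_force: 11.9
```

Emit:
{"method": "drive_tool", "body": {"plan": [{"travel": [0,0,0.2],"turn": 0.5,"gripper": 10},{"travel": [0,0,0.2],"turn": 1.5,"gripper": 10},{"travel": [0,0,0.2],"turn": 2.2,"gripper": 10},{"travel": [0,0,0],"turn": 2.2,"gripper": 10},{"travel": [0,0,0],"turn": 2.2,"gripper": 10}]}}

```text
time: 7.22
ee_pos: [0.5278, -0.0674, 0.3409]
tool_rot: [0.586, 0.81, 0.0, 0.001]
wrist_force: [2.7, -0.4, -11.8]
width: 0.276
grasp_force: 11.9
```

Emit:
{"method": "drive_tool", "body": {"plan": [{"travel": [0,0,0],"turn": 0,"gripper": 10},{"travel": [0,0,0],"turn": 0,"gripper": 10},{"travel": [0,0,0],"turn": 0,"gripper": 10},{"travel": [0,0,0],"turn": 0,"gripper": 10},{"travel": [0,0,0],"turn": 0,"gripper": 10}]}}

```text
time: 7.85
ee_pos: [0.5277, -0.0673, 0.3407]
tool_rot: [0.587, 0.81, 0.0, 0.001]
wrist_force: [2.9, 0.1, -8.5]
width: 0.275
grasp_force: 12.0
```

Emit:
{"method": "drive_tool", "body": {"plan": [{"travel": [0,0,0.2],"turn": 0.5,"gripper": 10},{"travel": [0,0,0.2],"turn": 1.5,"gripper": 10},{"travel": [0,0,0.2],"turn": 2.2,"gripper": 10},{"travel": [0,0,-0.02],"turn": 2.2,"gripper": 10},{"travel": [0,0,-0.02],"turn": 2.2,"gripper": 10}]}}

```text
time: 8.48
ee_pos: [0.5272, -0.0672, 0.341]
tool_rot: [0.703, 0.711, -0.0, -0.0]
wrist_force: [0.2, -0.6, -4.0]
width: 0.275
grasp_force: 12.0
```

Emit:
{"method": "drive_tool", "body": {"plan": [{"travel": [0,0,-0.06],"turn": 0,"gripper": 10},{"travel": [0,0,-0.12],"turn": 0,"gripper": 10},{"travel": [0,0,-0.12],"turn": 0,"gripper": 10},{"travel": [0,0,-0.12],"turn": 0,"gripper": 10},{"travel": [0,0,-0.12],"turn": 0,"gripper": 10}]}}

```text
time: 9.1
ee_pos: [0.5269, -0.0671, 0.3426]
tool_rot: [0.704, 0.71, -0.001, -0.001]
wrist_force: [2.3, -1.3, -18.1]
width: 0.274
grasp_force: 11.9
```

Emit:
{"method": "drive_tool", "body": {"plan": [{"travel": [0,0,0.14],"turn": 0.3,"gripper": 10},{"travel": [0,0,0.14],"turn": 1.4,"gripper": 10},{"travel": [0,0,0.14],"turn": 2.2,"gripper": 10},{"travel": [0,0,-0.03],"turn": 2.2,"gripper": 10},{"travel": [0,0,-0.03],"turn": 2.2,"gripper": 10}]}}

```text
time: 9.72
ee_pos: [0.5275, -0.0673, 0.3449]
tool_rot: [0.804, 0.595, 0.0, 0.0]
wrist_force: [2.4, -1.5, -12.0]
width: 0.28
grasp_force: 11.9
```

Emit:
{"method": "drive_tool", "body": {"plan": [{"travel": [0,0,0.14],"turn": 0.3,"gripper": 10},{"travel": [0,0,0.14],"turn": 1.4,"gripper": 10},{"travel": [0,0,0.14],"turn": 2.2,"gripper": 10},{"travel": [0,0,0],"turn": 2.2,"gripper": 10},{"travel": [0,0,0],"turn": 2.2,"gripper": 10}]}}

```text
time: 10.35
ee_pos: [0.5277, -0.0674, 0.345]
tool_rot: [0.885, 0.465, 0.001, 0.001]
wrist_force: [2.2, -0.8, -8.4]
width: 0.277
grasp_force: 12.0
```

Emit:
{"method": "drive_tool", "body": {"plan": [{"travel": [0,0,0.14],"turn": 0.3,"gripper": 10},{"travel": [0,0,0.14],"turn": 1.4,"gripper": 10},{"travel": [0,0,0.14],"turn": 2.2,"gripper": 10},{"travel": [0,0,-0.02],"turn": 2.2,"gripper": 10},{"travel": [0,0,-0.02],"turn": 2.2,"gripper": 10}]}}

```text
time: 10.98
ee_pos: [0.5279, -0.0673, 0.3466]
tool_rot: [0.946, 0.324, 0.001, 0.001]
wrist_force: [0.3, -0.1, -1.5]
width: 0.28
grasp_force: 12.0
```

Emit:
{"method": "drive_tool", "body": {"plan": [{"travel": [0,0,-0.1],"turn": 0,"gripper": 10},{"travel": [0,0,-0.2],"turn": 0,"gripper": 10},{"travel": [0,0,-0.2],"turn": 0,"gripper": 10},{"travel": [0,0,-0.2],"turn": 0,"gripper": 10},{"travel": [0,0,-0.2],"turn": 0,"gripper": 10}]}}

```text
time: 11.6
ee_pos: [0.5274, -0.0672, 0.3498]
tool_rot: [0.946, 0.323, -0.0, -0.0]
wrist_force: [-0.2, 0.0, -1.0]
width: 0.277
grasp_force: 12.0
```

Free. I'll draw it up with a firmer grip, slowly at first.

Emit:
{"method": "drive_tool", "body": {"plan": [{"travel": [0,0,0],"turn": 0,"gripper": 10},{"travel": [0,0,-0.15],"turn": 0,"gripper": 10},{"travel": [0,0,-0.3],"turn": 0,"gripper": 10},{"travel": [0,0,-0.45],"turn": 0,"gripper": 10},{"travel": [0,0,-0.6],"turn": 0,"gripper": 10}], "force": 25}}

```text
time: 12.22
ee_pos: [0.5274, -0.0672, 0.3653]
tool_rot: [0.946, 0.323, 0.0, -0.0]
wrist_force: [0.7, 0.0, -1.2]
width: 0.274
grasp_force: 25.0
```

Emit:
{"method": "drive_tool", "body": {"plan": [{"travel": [0,0,-0.3],"turn": 0,"gripper": 10},{"travel": [0,0,-0.6],"turn": 0,"gripper": 10},{"travel": [0,0,-1.0],"turn": 0,"gripper": 10},{"travel": [0,0,-1.4],"turn": 0,"gripper": 10},{"travel": [0,0,-1.8],"turn": 0,"gripper": 10}]}}

```text
time: 12.85
ee_pos: [0.5275, -0.0672, 0.4108]
tool_rot: [0.946, 0.323, 0.0, 0.0]
wrist_force: [0.0, 0.1, -0.9]
width: 0.271
grasp_force: 25.0
```

Emit:
{"method": "drive_tool", "body": {"plan": [{"travel": [0,0,-0.6],"turn": 0,"gripper": 10},{"travel": [0,0,-1.2],"turn": 0,"gripper": 10},{"travel": [0,0,-1.8],"turn": 0,"gripper": 10},{"travel": [0,0,-2.4],"turn": 0,"gripper": 10},{"travel": [0,0,-2.4],"turn": 0,"gripper": 10}]}}

```text
time: 13.48
ee_pos: [0.5278, -0.0673, 0.4719]
tool_rot: [0.946, 0.323, 0.001, 0.001]
wrist_force: [-0.4, 0.1, -2.2]
width: 0.273
grasp_force: 25.0
```

```bash
python3 - <<'E'
from h import *
P=cams.camera("scene"); save(P,"c2.png",(280,80,140,190),3)
s=sensors.get_state();print(s['q'].round(3),s['ee_pos'],s['tool_rot'].round(4),s['width'])
for n in ("key_rod_grip","key_rod_tip","key_rod_pin"):
    for m in mark_of(n,P)[:2]: print(n,m['p'],np.round(m['position'],1))
E
python3 b.py
```

```text
[-0.29   0.069  1.561 -0.     1.511  0.623] [ 0.52751381 -0.06723841  0.4706557 ] [9.463e-01 3.232e-01 6.000e-04 4.000e-04] 0.270392256985346
key_rod_grip 0.76 [348.8 129.8]
key_rod_grip 0.17 [278.2 192.2]
key_rod_tip 0.78 [344.3 194.9]
key_rod_pin 0.76 [347.5 169.9]b.py:9: RuntimeWarning: Mean of empty slice.
  h=w((.523,-.067),.03,.172,.19); print(c,"handletop",len(h),h.mean(0).round(4),h.min(0).round(3),h.max(0).round(3))
  ret = um.true_divide(
Traceback (most recent call last):
  File "b.py", line 9, in <module>
    h=w((.523,-.067),.03,.172,.19); print(c,"handletop",len(h),h.mean(0).round(4),h.min(0).round(3),h.max(0).round(3))
                                                                                  ~~~~~^^^
ValueError: zero-size array to reduction operation minimum which has no identity
```

View pics/c2.png

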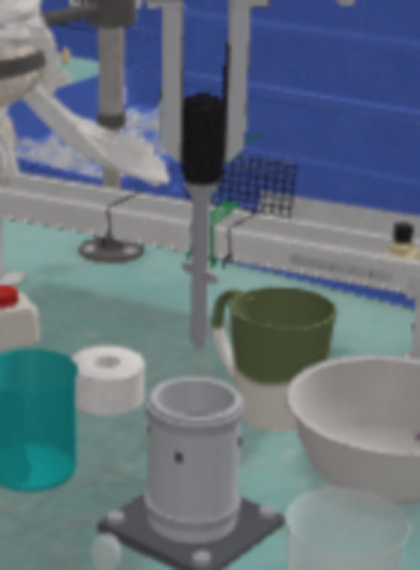

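The rod is clear: the tip at scene (346,195) is above the mouth, and it hangs straight. Next I move over the clear beaker.

Emit:
{"method": "drive_tool", "body": {"plan": [{"travel": [-0.5,0.4,-0.4],"turn": 0,"gripper": 10},{"travel": [-1.6,1.1,-0.4],"turn": 0,"gripper": 10},{"travel": [-2.9,1.9,-0.4],"turn": 0,"gripper": 10},{"travel": [-4.1,2.7,-0.4],"turn": 0,"gripper": 10},{"travel": [-4.9,3.2,-0.4],"turn": 0,"gripper": 10}]}}

```text
time: 14.35
ee_pos: [0.4785, -0.2078, 0.4805]
tool_rot: [0.947, 0.322, -0.0, 0.0]
wrist_force: [0.1, -0.3, -2.7]
width: 0.274
grasp_force: 25.0
```

Emit:
{"method": "drive_tool", "body": {"plan": [{"travel": [0,0,0],"turn": 0,"gripper": 10},{"travel": [0,0,0],"turn": 0,"gripper": 10},{"travel": [0,0,0],"turn": 0,"gripper": 10},{"travel": [0,0,0],"turn": 0,"gripper": 10},{"travel": [0,0,0],"turn": 0,"gripper": 10}]}}

```text
time: 14.98
ee_pos: [0.4796, -0.2049, 0.4799]
tool_rot: [0.946, 0.324, 0.0, 0.0]
wrist_force: [0.1, 0.2, -1.2]
width: 0.276
grasp_force: 25.0
```

```bash
python3 - <<'E'
from h import *
P=cams.camera("scene"); save(P,"c3.png",(320,120,140,200),3)
s=sensors.get_state();e=s['ee_pos'];print(e,s['tool_rot'].round(4),s['width'])
o,d=ray(P,(0,0))
for n in ("key_rod_grip","key_rod_tip","beaker"):
    for m in mark_of(n,P)[:3]:
        o,d=ray(P,m['position']); k=((e[:2]-o[:2])@d[:2])/(d[:2]@d[:2])
        print(n,round(m['p'],2),np.round(m['position'],1),"near axis",(o+k*d).round(4),"z0",atz(P,m['position'],0).round(3))
E
```

```text
[ 0.4796019  -0.20503567  0.47990272] [ 0.9462  0.3236 -0.     -0.    ] 0.27527290812036326
key_rod_grip 0.66 [406.1 145.1] near axis [ 0.481  -0.2083  0.2882] z0 [1.279 0.139 0.   ]
key_rod_tip 0.68 [397.6 218. ] near axis [ 0.4798 -0.2055  0.157 ] z0 [ 0.751 -0.086  0.   ]
key_rod_tip 0.18 [406.7 145.5] near axis [ 0.4814 -0.2092  0.2876] z0 [1.276 0.135 0.   ]
beaker 0.93 [291.4 235.9] near axis [ 0.3631 -0.0656  0.1293] z0 [0.53  0.074 0.   ]
beaker 0.84 [393.5 290.2] near axis [ 0.4815 -0.2095  0.0049] z0 [ 0.487 -0.207  0.   ]
beaker 0.76 [363.  332.6] near axis [ 0.4577 -0.1637 -0.105 ] z0 [ 0.358 -0.216  0.   ]
```

View pics/c3.png

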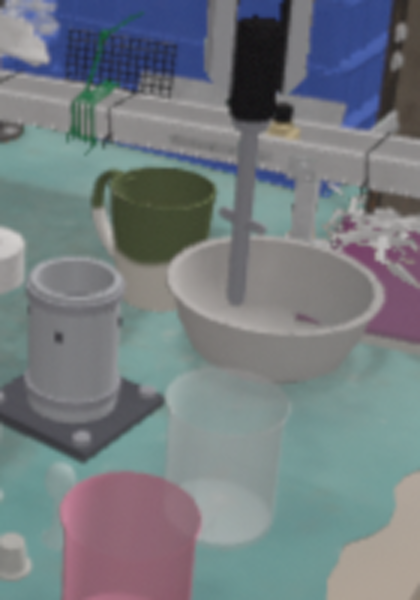

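The tip (scene 398,218; z about 0.15) hangs over the middle of the clear beaker (base at scene 393,290). I lower it.

Emit:
{"method": "drive_tool", "body": {"plan": [{"travel": [0,0,0.8],"turn": 0,"gripper": 10},{"travel": [0,0,1.6],"turn": 0,"gripper": 10},{"travel": [0,0,2.4],"turn": 0,"gripper": 10},{"travel": [0,0,2.9],"turn": 0,"gripper": 10},{"travel": [0,0,3.2],"turn": 0,"gripper": 10}]}}

```text
time: 15.8
ee_pos: [0.4794, -0.2054, 0.3993]
tool_rot: [0.946, 0.323, -0.0, -0.0]
wrist_force: [-0.8, 0.4, -1.1]
width: 0.268
grasp_force: 25.0
```

Emit:
{"method": "drive_tool", "body": {"plan": [{"travel": [0,0,0.5],"turn": 0,"gripper": 10},{"travel": [0,0,1.0],"turn": 0,"gripper": 10},{"travel": [0,0,1.5],"turn": 0,"gripper": 10},{"travel": [0,0,2.0],"turn": 0,"gripper": 10},{"travel": [0,0,2.2],"turn": 0,"gripper": 10}], "force": 15}}

```text
time: 16.42
ee_pos: [0.4791, -0.2053, 0.3436]
tool_rot: [0.946, 0.323, -0.001, -0.001]
wrist_force: [0.1, -0.6, -1.7]
width: 0.271
grasp_force: 15.0
```

Emit:
{"method": "drive_tool", "body": {"plan": [{"travel": [0,0,0.1],"turn": 0,"gripper": 10},{"travel": [0,0,0.15],"turn": 0,"gripper": 10},{"travel": [0,0,0.2],"turn": 0,"gripper": 10},{"travel": [0,0,0.2],"turn": 0,"gripper": 10},{"travel": [0,0,0.2],"turn": 0,"gripper": 10}], "force": 12}}

```text
time: 17.05
ee_pos: [0.4795, -0.2055, 0.3401]
tool_rot: [0.946, 0.323, 0.0, 0.0]
wrist_force: [-0.3, 0.5, -0.5]
width: 0.279
grasp_force: 12.0
```

Emit:
{"method": "drive_tool", "body": {"plan": [{"travel": [0,0,0.06],"turn": 0,"gripper": 10},{"travel": [0,0,0.12],"turn": 0,"gripper": 10},{"travel": [0,0,0.18],"turn": 0,"gripper": 10},{"travel": [0,0,0.24],"turn": 0,"gripper": 10},{"travel": [0,0,0.24],"turn": 0,"gripper": 10}], "force": 8}}

```text
time: 17.68
ee_pos: [0.4794, -0.2054, 0.3337]
tool_rot: [0.946, 0.323, -0.0, -0.0]
wrist_force: [0.4, 0.5, -1.7]
width: 0.284
grasp_force: 8.0
```

Emit:
{"method": "drive_tool", "body": {"plan": [{"travel": [0,0,0.05],"turn": 0,"gripper": 10},{"travel": [0,0,0.1],"turn": 0,"gripper": 10},{"travel": [0,0,0.14],"turn": 0,"gripper": 10},{"travel": [0,0,0.14],"turn": 0,"gripper": 10},{"travel": [0,0,0.14],"turn": 0,"gripper": 10}], "force": 6}}

```text
time: 18.3
ee_pos: [0.48, -0.2058, 0.3319]
tool_rot: [0.946, 0.323, 0.001, 0.001]
wrist_force: [-1.0, 0.1, 6.2]
width: 0.275
grasp_force: 6.0
```

Emit:
{"method": "drive_tool", "body": {"plan": [{"travel": [0,0,-0.04],"turn": 0,"gripper": 30},{"travel": [0,0,-0.04],"turn": 0,"gripper": 36},{"travel": [0,0,-0.04],"turn": 0,"gripper": 45},{"travel": [0,0,-0.04],"turn": 0,"gripper": 60},{"travel": [0,0,-0.04],"turn": 0,"gripper": 75}]}}

```text
time: 18.92
ee_pos: [0.4794, -0.2054, 0.3312]
tool_rot: [0.946, 0.323, -0.0, -0.0]
wrist_force: [-0.2, -0.0, -0.0]
width: 0.655
grasp_force: 0.0
```

Emit:
{"method": "drive_tool", "body": {"plan": [{"travel": [0,0,0],"turn": 0,"gripper": 94},{"travel": [0,0,0],"turn": 0,"gripper": 94},{"travel": [0,0,-0.1],"turn": 0,"gripper": 94},{"travel": [0,0,-0.4],"turn": 0,"gripper": 94},{"travel": [0,0,-0.8],"turn": 0,"gripper": 94}]}}

```text
time: 19.55
ee_pos: [0.4795, -0.2054, 0.352]
tool_rot: [0.946, 0.323, 0.0, 0.0]
wrist_force: [0.4, -0.5, -0.4]
width: 0.994
grasp_force: 0.0
```

Emit:
{"method": "drive_tool", "body": {"plan": [{"travel": [0,0,-0.8],"turn": 0,"gripper": 94},{"travel": [0,0,-1.6],"turn": 0,"gripper": 94},{"travel": [0,0,-2.4],"turn": 0,"gripper": 94},{"travel": [0,0,-3.2],"turn": 0,"gripper": 94},{"travel": [0,0,-4],"turn": 0,"gripper": 94}]}}

```text
time: 20.18
ee_pos: [0.4794, -0.2054, 0.4531]
tool_rot: [0.946, 0.323, 0.0, 0.001]
wrist_force: [0.2, -0.2, -0.1]
width: 1.0
grasp_force: 0.0
```

```bash
python3 - <<'E'
from h import *
P=cams.camera("scene"); save(P,"c4.png",(320,120,140,200),3)
for n in ("key_rod_grip","key_rod_tip","beaker"):
    for m in mark_of(n,P)[:3]: print(n,round(m['p'],2),np.round(m['position'],1),"z0",atz(P,m['position'],.01).round(3))
E
```

```text
key_rod_grip 0.8 [377.9 241.4] z0 [ 0.61  -0.107  0.01 ]
beaker 0.82 [360.1 335.7] z0 [ 0.34  -0.221  0.01 ]
beaker 0.8 [391.3 291. ] z0 [ 0.471 -0.21   0.01 ]
beaker 0.64 [292.2 236.5] z0 [0.516 0.06  0.01 ]
```

View pics/c4.png

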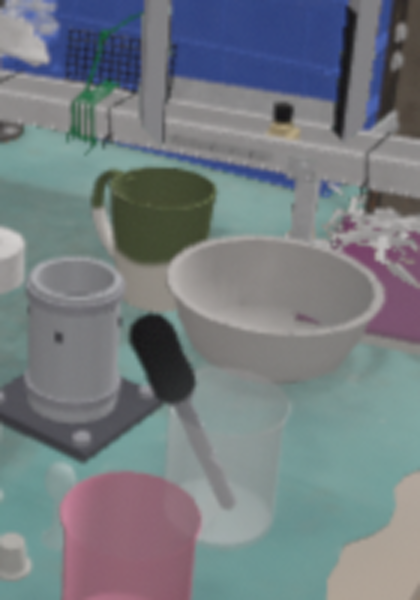

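The rod leans in the clear beaker, tip near crop (228,505) and handle on the left rim. The beaker is upright and the gripper is clear. I let it settle, then hand in.

Emit:
{"method": "drive_tool", "body": {"plan": [{"travel": [0,0,0],"turn": 0,"gripper": 94},{"travel": [0,0,0],"turn": 0,"gripper": 94},{"travel": [0,0,0],"turn": 0,"gripper": 94},{"travel": [0,0,0],"turn": 0,"gripper": 94},{"travel": [0,0,0],"turn": 0,"gripper": 94}]}}

```text
time: 21.0
ee_pos: [0.4795, -0.2055, 0.4513]
tool_rot: [0.946, 0.323, -0.0, -0.0]
wrist_force: [-0.1, 0.1, -0.6]
width: 1.002
grasp_force: 0.0
```

```bash
python3 -c "
from h import *
print(order.hand_in())"
```

```text
the job is handed in; nothing more can be done
None
```

The keyed rod came free about 2.0 rad from its starting angle and now stands leaning, tip down and released, in the upright clear beaker; the job was handed in at about 21 s, and no verdict was returned.

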